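Slide the heavy brick crate home into its bay

ROBOT

A 6-joint arm with a two-finger parallel gripper is mounted at the origin on the work surface. World frame = base frame: x ahead of the robot, y to its left, z up, the work surface at z = 0. Lengths are in m, angles in degrees, forces in N, time in s.
With the tool pointing down it reaches from about 0.35 to 0.775 m from the base axis. Payload 7.3 kg.
Tool frame: the origin (TCP) lies at the very end of the fingers, on their centre line; the grasp point (between the pads) lies 19 mm behind it; z points along the fingers, y is the line along which they close (so a half turn about z gives the same grasp; the last joint's range is limited). The gripper opens to 92 mm and grips with 3 to 60 N. Pads are 19 mm wide; open, the fingers measure 130 mm over their backs; the gripper's body (75 mm by 190 mm) begins 47 mm behind the grasp point.
Start: joints at [-83.709, 19.595, 87.324, -0, 73.075, -8.365], TCP at [0.133, -0.508, 0.227] pointing down, gripper open.
Joint ranges: [-145.02, 145.02], [-44.19, 115.74], [2.07, 154.8], [-57.11, 237.11], [16.16, 152.29], [-177.93, 177.93]. Speed limits (degrees/s): [147.25, 147.25, 180, 180, 180, 180].

INTERFACE

Orientations are given as a 3x3 rotation matrix whose columns are the frame's x, y, z axes.
In Python, from bench import bot, imaging, boxes_of gives the robot as it stands.
- The arm moves only by the shell command python3 -m creep 'ROWS' [FORCE]. ROWS is a JSON object of lists of equal length, an entry for each row: "offset": the shift along the tool's x, y, z as a fraction of full scale, a list of three; "angular": the turn, a rotation vector about the tool's x, y, z as a fraction of full scale, a list of three; "fingers": the opening, from 0 (shut) to 1 (fully open). A call has 1 to 5 rows; each row is the pose to reach, as a shift and turn from the pose commanded when the call began, along the tool's axes at that moment, turning the shorter way round; what a row does not reach only later rows make up. Full scale, the value 1, is 1 m for a shift and pi rad for a turn. A row lasts 1/8 s, in which the tool goes at most 62.5 mm and 10.7 degrees, less where a joint would pass 70% of its speed; a pose out of reach is approached as far as the arm can. A call with a number of a shift or a turn outside -1 to 1 is refused whole. A call with a gripper value outside its range is refused whole. The fingers move at their own pace and stop on an object; FORCE is the grip in N (left out, the last holds). Time passes only in rows, so rows that repeat a pose let the fingers close. It gives the time, the measured TCP pose, the force, the opening and the grip force at its end, in the units of the state.
- bot.state(): the state, without advancing time (a new reading comes with each control period).
- imaging.snapshot(name): name is "scene" or "side" or "wrist"; returns (picture, depth): 400x640x3 uint8, red, green, blue; 400x640 float32, m along the optical axis (not along the pixel's ray), 0 where there is no reading.
- imaging.camera_model(name): a dict with "intrinsics" (3x3 intrinsics, pixels), "T" (4x4, takes a point from camera to world coordinates). Camera axes: x right, y down, z forward; pixel columns grow to the right and rows downward; lengths in m; the calibration is good to about 2 mm. A picture is of the moment at which its call begins: read the wrist's pose just before it. camera_model takes no time and is no camera call; for the wrist camera it gives the pose at the moment of the call.
- bot.hand_in(): hands the job in; it is judged then, once.
Trained networks look in the newest picture that a camera, given by its name, has taken for a name from the list of things; names that differ only in an ending like _2 or _b are one class to them, and where a whole thing is asked for, a point or a joint stands for the part that bears it (a point fixed in the world has none). Each returns a list of dicts, best first, with "p" (0 to 1); they miss things now and then, are a little off and sometimes report something else, mostly with a low value. They report only what shows in the picture. A call takes as long as a camera call.
- boxes_of(target, camera): "box" ([left, top, right, bottom] in pixels, round what is visible of it).
The state is a dict: "time": time; "qpos": joint angles; "dq": joint speeds; "joint_efforts": joint torques, N m; "position": TCP position; "tool_rot": TCP orientation; "contact_force": force on the tool from outside, world axes, zero at the start; "torque": the same for the moment, N m; "width": finger opening in m; "gripper_force": force on a finger pad.
Only numpy, scipy, OpenCV 4.12 (cv2) and the standard library are available. Lean on these libraries where they do the work, as an engineer would, in place of code of your own. Each camera call takes 0.05 s, during which the arm holds its last target. There are 200 camera calls.

TASK

Push the tall, heavy crate of clay bricks across the bench into the wooden bay until it stands squarely against the bay's back stop. Push it low, near its base, with the fingertips or the outside of the fingers so that it slides upright and does not tip; do not grasp or lift it, and leave the pots, bottles and other things where they are. Finish with the hand clear.

Things in the scene. Friction and masses are not known exactly. Their poses are not given: they have to be found in the camera images.
- crate: The tall crate: light wood slats, dark corner posts, a blue band round the lowest 50 mm, bricks in its top, dark arched carrying handle. 150 mm wide (its x), 96 deep (its y), walls 180 high, handle top at 218. It weighs 1.4 to 2.3 kg. Origin: centre of its underside; z up. It starts before the bay's mouth, its y axis within about 0.2 rad of the bay's y axis.
- crate_push (a point): Middle of the crate face to push, the long face turned away from the bay (crate y = -48 mm), 25 mm above the bench, on the blue band; axes as the crate's. The crate takes some 6 to 17 N to slide; pushed above about a third of its height it may tip over.
- dock: The bay: a U of fixed brown wooden rails on the bench round a yellow floor patch. Place and yaw vary. Origin: on the bench, where the centre of the crate's underside is when it is home; z up, y points into the bay towards the stop (roughly world +y, the robot's left). The floor is the bench itself, no sill.
- dock_stop (a point): Middle of the lower edge of the back stop's face, at bay y = +48 mm; axes as the bay's. The stop is 60 mm high. Side rails, 34 mm high, run from it with inner faces at bay x = -95 and +95 mm (20 mm play on each side of the crate) to bay y = -30 mm; from there they flare outward to a mouth about 250 mm wide at y = -73 mm.
- vase: Bystander: closed terracotta vase, 84 mm wide, 130 high, behind the stop. Origin: centre of its foot.
- glaze_jar: Bystander: amber jar, 66 mm wide, 95 high, beyond the bay's far side rail. Origin: centre of its foot.
- bowl: Bystander: white bowl, 110 mm wide, 50 high, on the far side of the crate's path. Origin: centre of its foot.
- water_bottle: Bystander: clear bottle with blue cap, 64 mm wide, 200 high, at the near left. Origin: centre of its foot.
- clay_block: Bystander: grey block of clay, 120 x 70 x 50 mm, at the right. Origin: centre of its underside.
- mug: Bystander: blue mug, 80 mm wide, 90 high, at the far left. Origin: centre of its foot.
- hammer: Bystander: hammer with wooden handle, lying roughly along world x at the right edge of the work area. Origin: on its underside.

How it is judged (in metres and radians):
On the way, in this order (a step that is already met when the one before it is completed fails the run):
1. the fingers push the crate low near its base (contact force between the fingers and crate above 1 N and height (world z) of the grasp point below 0.09 m and distance of crate from where it was at the start of the episode above 0.02 m), for 0.05 s.
2. the crate stands against the back stop (y of crate in the frame of dock above -0.006 m and angle between the x axis of crate and the x axis of dock, either way round below 0.06 rad), for 0.1 s.
At the end, for the whole second after the job is handed in: The crate stands upright and still between the side rails, its front within 6 mm of the back stop and square to it within 0.06 rad (all of step 2 and y of crate in the frame of dock below 0.006 m and x of crate in the frame of dock between -0.025 and 0.025 m and angle between crate's own z axis and vertical below 0.03 rad and height (world z) of crate below 0.004 m and linear speed of crate below 0.01 m/s); the robot touches nothing.
It fails at once if the crate is tipped by more than 0.17 rad (angle between crate's own z axis and vertical above 0.17 rad).
It fails at once if the crate is lifted off the bench (height (world z) of crate above 0.012 m).
It fails at once if the crate is pushed or taken high up instead of near its base (contact force between the fingers and crate above 1 N and height (world z) of the grasp point above 0.11 m).
It fails at once if a bystander is moved by more than 30 mm or knocked over (distance of any of vase, glaze_jar, bowl, water_bottle, clay_block, mug, hammer from where it was at the start of the episode above 0.03 m).
It also fails if it takes over 48 s, if anything falls off the work surface, if the arm or the gripper's body presses on something with over 40 N, if the wrist force passes 120 N, or if a joint passes its speed limit or range.

## Working session

There is one attempt and no reset: what is moved stays moved. The work goes in short steps, Python scripts to look and compute and a shell command to move; the robot and the scene stay as the last step left them, time stands still between calls to the robot, and variables do not carry over. Pictures are saved under pics/ and viewed, at most 10 in all, crops included, and the job is handed in when it is done.

```bash
mkdir -p pics; ls
python3 - <<'E'
from bench import bot, imaging, boxes_of
import cv2,numpy as np
s=bot.state();print(s['time'],s['position'],s['tool_rot'],s['contact_force'])
ims=[]
for n in("scene","side"):
    p,d=imaging.snapshot(n);np.savez(f'{n}.npz',p=p,d=d);cv2.imwrite(f'pics/{n}0.png',p[:,:,::-1])
    m=imaging.camera_model(n);print(n,np.round(m['T'],3).tolist(),m['intrinsics'][0][0])
    for t in("crate","dock","bowl","water_bottle","clay_block"):
        print(t,[(np.round(b['box']).tolist(),round(b['p'],2)) for b in boxes_of(t,n)][:2])
E
```

```text
pics
0.0 [ 0.13279019 -0.50750022  0.22603937] [[ 9.67477240e-01  2.52958020e-01 -1.75715942e-04]
 [ 2.52957987e-01 -9.67476049e-01  1.53342576e-03]
 [ 2.17891378e-04 -1.52800327e-03 -9.99998809e-01]] [-0.16695255 -0.37910211 -0.29732552]
scene [[0.654, 0.548, -0.522, 1.186], [0.756, -0.466, 0.459, -0.616], [0.009, -0.695, -0.719, 0.931], [0.0, 0.0, 0.0, 1.0]] 446.7190464373627
crate [([281.0, 143.0, 346.0, 238.0], 0.72)]
dock [([320.0, 140.0, 414.0, 222.0], 0.76)]
bowl [([341.0, 220.0, 381.0, 260.0], 0.61)]
water_bottle [([363.0, 67.0, 384.0, 126.0], 0.71), ([224.0, 282.0, 281.0, 323.0], 0.27)]
clay_block [([224.0, 280.0, 281.0, 320.0], 0.62)]
side [[-0.899, -0.227, 0.375, 0.041], [-0.438, 0.481, -0.759, 1.009], [-0.008, -0.847, -0.532, 0.797], [0.0, 0.0, 0.0, 1.0]] 421.1623305444935
crate [([301.0, 151.0, 354.0, 219.0], 0.58)]
dock [([254.0, 210.0, 353.0, 270.0], 0.64), ([317.0, 254.0, 348.0, 327.0], 0.54)]
bowl [([268.0, 180.0, 301.0, 202.0], 0.97)]
water_bottle [([317.0, 255.0, 346.0, 328.0], 0.97), ([267.0, 180.0, 301.0, 203.0], 0.55)]
clay_block [([316.0, 149.0, 341.0, 164.0], 0.49)]
```

View pics/scene0.png

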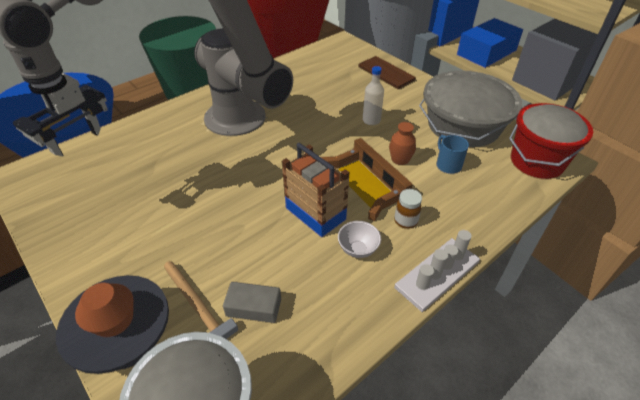

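View pics/side0.png

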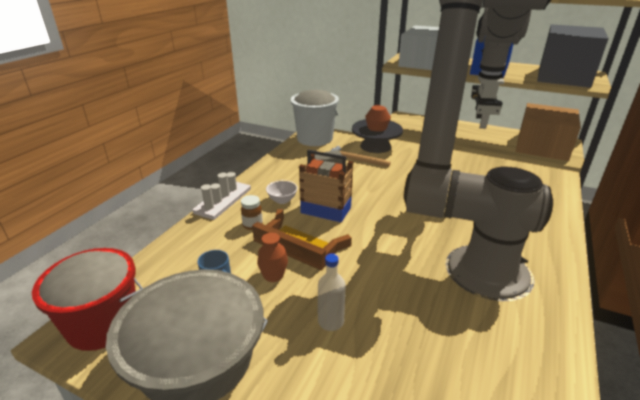

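The scene view shows the crate at about (316,190) standing before the bay (yellow patch ~(365,180)). The bowl is at (360,240), and the approach side facing the robot's right is open. The side view agrees, with the crate at (327,185) and the stop running from (255,232) to (325,260). Next I'll make point clouds and fit rectangles.

```bash
cat > h.py <<'E'
import numpy as np,cv2
from bench import imaging
def cloud(n,p,d):
    m=imaging.camera_model(n);K=np.array(m['intrinsics']);T=np.array(m['T'])
    v,u=np.indices(d.shape)
    X=np.stack([(u-K[0,2])/K[0,0]*d,(v-K[1,2])/K[1,1]*d,d],-1)@T[:3,:3].T+T[:3,3]
    ok=d>0
    return X[ok],p[ok].astype(int),np.stack([u,v],-1)[ok]
E
python3 - <<'E'
from h import *
top=np.full((600,600,3),255,np.uint8)
for n in("scene","side"):
    f=np.load(n+'.npz');X,c,uv=cloud(n,f['p'],f['d'])
    w=(X[:,0]>.2)&(X[:,0]<.8)&(X[:,1]>-.3)&(X[:,1]<.3)
    bench=w&(abs(X[:,2])<.02);print(n,'bench z',np.median(X[bench,2]))
    X,c=X[w],c[w]
    r,g,b=c.T
    blue=(b>r+40)&(b>g+40)&(X[:,2]<.06);print('blue',blue.sum(),X[blue].min(0).round(3),X[blue].max(0).round(3))
    yel=(r>b+90)&(g>b+60)&(abs(X[:,2])<.012);print('yellow',yel.sum(),np.median(X[yel],0).round(3))
    hi=(X[:,2]>.14)&(X[:,2]<.19)
    print('hi',hi.sum(),cv2.minAreaRect(X[hi][:,:2].astype(np.float32)) if hi.sum()>5 else '')
    # top-down map, 1 mm/px: x up, y left
    o=np.argsort(X[:,2])
    for q,k,zz in zip(X[o],c[o],X[o][:,2]):
        if zz>.008 or (k[0]>k[2]+90):
            pt=(int(300-q[1]*1000),int(800-q[0]*1000))
            cv2.circle(top,pt,1,tuple(int(t) for t in k[::-1]),-1)
for i in range(0,600,100):
    cv2.line(top,(i,0),(i,600),(0,0,0),1);cv2.line(top,(0,i),(600,i),(0,0,0),1)
cv2.imwrite('pics/top0.png',top)
E
```

```text
scene bench z -0.0011804523466272254
blue 485 [ 0.469 -0.131  0.005] [ 0.615 -0.036  0.054]
yellow 864 [ 0.529  0.128 -0.   ]
hi 1934 ((0.4175288677215576, -0.04475511610507965), (0.13757221400737762, 0.4224688708782196), 73.59024047851562)
side bench z -0.00091619911182661
blue 77 [ 0.418 -0.107  0.011] [0.463 0.183 0.049]
yellow 6371 [ 0.429  0.031 -0.001]
hi 1082 ((0.39920955896377563, -0.038914620876312256), (0.1427258849143982, 0.4482901394367218), 73.84027099609375)
```

View pics/top0.png

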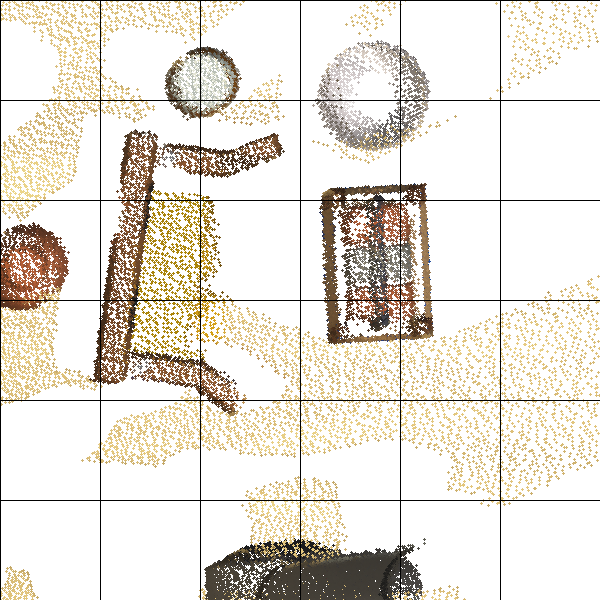

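The top map (1 mm/px) shows the crate at (378,263), so about (0.537,-0.078), and the stop's face from (152,185) to (130,355). The bowl is at (374,97), clear of the path. Next I'll fit the poses.

Run:
```python
from h import *
P=[]
for n in("scene","side"):
    f=np.load(n+'.npz');X,c,uv=cloud(n,f['p'],f['d']);P.append(X)
X=np.vstack(P)
def box(X,a,b,c,d,e,f): return X[(X[:,0]>a)&(X[:,0]<b)&(X[:,1]>c)&(X[:,1]<d)&(X[:,2]>e)&(X[:,2]<f)]
for i,Q in enumerate(P+[X]):
    C=box(Q,.42,.64,-.16,0,.165,.187)
    lo,hi=None,None
    print(i,'crate',len(C),cv2.minAreaRect(C[:,:2].astype(np.float32)))
    S=box(Q,.40,.69,.12,.22,.050,.066)
    print('  stop',len(S),cv2.minAreaRect(S[:,:2].astype(np.float32)))
# dock: yaw from stop top front edge
S=box(X,.43,.66,.12,.22,.05,.066)
fe=[]
for x0 in np.arange(.44,.65,.015):
    q=S[abs(S[:,0]-x0)<.0075]
    if len(q)>8: fe.append((x0,np.percentile(q[:,1],4),np.percentile(q[:,1],96)))
fe=np.array(fe);k=np.polyfit(fe[:,0],fe[:,1],1);k2=np.polyfit(fe[:,0],fe[:,2],1);print('face slope',k,k2,'thick',(fe[:,2]-fe[:,1]).round(3))
yaw=np.arctan(k2[0]/2+k[0]/2);R=np.array([[np.cos(yaw),-np.sin(yaw)],[np.sin(yaw),np.cos(yaw)]])
L=box(X,.38,.72,.02,.2,.028,.04);l=L[:,:2]@R
face=np.median((np.c_[fe[:,0],fe[:,1]]@R)[:,1])
l=l[(l[:,1]<face-.005)&(l[:,1]>face-.07)]
mid=np.median(l[:,0]);
a=l[l[:,0]<l[:,0].mean()][:,0];b=l[l[:,0]>l[:,0].mean()][:,0]
ia,ib=np.percentile(a,96),np.percentile(b,4);print('yaw',yaw,'rails inner',ia,ib,'gap',ib-ia)
print('dock origin',R@[(ia+ib)/2,face-.048])
```

```text
0 crate 944 ((0.5364922285079956, -0.07992836087942123), (0.15203864872455597, 0.09695859253406525), 2.7378430366516113)
  stop 607 ((0.5446975827217102, 0.1711224615573883), (0.030070943757891655, 0.2503814101219177), 82.20994567871094)
1 crate 522 ((0.5352367162704468, -0.07703826576471329), (0.1506093293428421, 0.10305216163396835), 2.9685428142547607)
  stop 597 ((0.5425058603286743, 0.17571377754211426), (0.03084402345120907, 0.25285637378692627), 82.59901428222656)
2 crate 1466 ((0.536170482635498, -0.07706776261329651), (0.15258319675922394, 0.10306324809789658), 2.9039134979248047)
  stop 1204 ((0.5429806709289551, 0.17347601056098938), (0.0345352478325367, 0.2543862760066986), 82.38785552978516)
face slope [-0.14215993  0.23699599] [-0.14179494  0.26449732] thick [0.027 0.028 0.03  0.029 0.027 0.028 0.027 0.028 0.028 0.024 0.024 0.028
 0.028 0.03  0.029]
yaw -0.14103483747543377 rails inner 0.41895176433735 0.6084191463721775 gap 0.18946738203482755
dock origin [0.53483843 0.11270433]
```

```bash
cat >> h.py <<'E'
from scipy.spatial.transform import Rotation as Ro
def step(pos,yaw,tilt):
    """offset/angular from the present pose to TCP pos, push direction = y axis of yaw (rad), tilt deg"""
    from bench import bot
    s=bot.state();R=np.array(s['tool_rot']);x=np.array([np.cos(yaw),np.sin(yaw),0]);f=np.array([-x[1],x[0],0]);t=np.radians(tilt);u=np.array([0,0,1.])
    D=np.stack([f*np.cos(t)+u*np.sin(t),x,f*np.sin(t)-u*np.cos(t)],1)
    w=Ro.from_matrix(R.T@D).as_rotvec()
    print('offset',(R.T@(np.array(pos)-s['position'])).round(4),'angular',(w/np.pi).round(4),'deg',np.degrees(np.linalg.norm(w)).round(1))
def show():
    from bench import bot
    s=bot.state();R=np.array(s['tool_rot']);print(s['time'],np.round(s['position'],4),'yaw',np.arctan2(R[1,1],R[0,1]).round(4),'tilt',np.degrees(np.arccos(-R[2,2])).round(1),'q',np.round(s['qpos'],1),'F',np.round(s['contact_force'],1),s['width'])
E
python3 - <<'E'
from h import *
step([.545,-.23,.20],.05,0);step([.545,-.23,.20],.05,38)
f=np.load('scene.npz');X,c,uv=cloud('scene',f['p'],f['d'])
for n,b in(('clay',[224,280,281,320]),('hammer',[165,262,237,335])):
    k=(uv[:,0]>b[0])&(uv[:,0]<b[2])&(uv[:,1]>b[1])&(uv[:,1]<b[3])&(X[:,2]>.01);print(n,X[k].min(0).round(2),X[k].max(0).round(2))
E
```

```text
offset [ 0.4691 -0.1646  0.0267] angular [ 0.      0.     -0.4345] deg 78.2
offset [ 0.4691 -0.1646  0.0267] angular [ 0.1438  0.1769 -0.4174] deg 85.6
clay [ 0.61 -0.44  0.01] [ 0.74 -0.32  0.05]
hammer [ 0.44 -0.56  0.01] [ 0.77 -0.38  0.19]
```

```bash
python3 -m creep '{"offset":[[0.469,-0.165,0.027],[0.469,-0.165,0.027],[0.469,-0.165,0.027],[0.469,-0.165,0.027],[0.469,-0.165,0.027]],"angular":[[0,0,-0.4345],[0,0,-0.4345],[0,0,-0.4345],[0,0,-0.4345],[0,0,-0.4345]],"fingers":[1,1,1,1,1]}' >/dev/null; python3 -c "
from h import *
show();step([.545,-.23,.20],.05,38)"
```

```text
1.225 [ 0.393  -0.332   0.2099] yaw -0.3715 tilt 0.0 q [-48.7  19.3  90.6  -0.   70.1 -27.4] F [ 0.5 -1.7  0.6] 0.09192121587848308
offset [0.1503 0.1046 0.0099] angular [ 0.0447  0.2081 -0.1291] deg 44.8
```

```bash
python3 -m creep '{"offset":[[0.15,0.105,0.01],[0.15,0.105,0.01],[0.15,0.105,0.01],[0.15,0.105,0.01],[0.15,0.105,0.01]],"angular":[[0.0447,0.208,-0.129],[0.0447,0.208,-0.129],[0.0447,0.208,-0.129],[0.0447,0.208,-0.129],[0.0447,0.208,-0.129]],"fingers":[1,1,1,1,1]}' >/dev/null; python3 -c "
from h import *
show();step([.5415,-.184,.02],.05,38);step([.5415,-.2,.08],.05,38)"
```

```text
1.85 [ 0.5441 -0.2334  0.1972] yaw 0.0426 tilt 38.2 q [-44.1  42.8  62.9  25.7 102.8 -47.1] F [-0.1 -0.8  0.2] 0.09155380931904125
offset [-0.0706  0.0002  0.1699] angular [ 0.0005 -0.0009 -0.0026] deg 0.5
offset [-0.0461 -0.0007  0.1128] angular [ 0.0005 -0.0009 -0.0026] deg 0.5
```

```bash
python3 -m creep '{"offset":[[-0.046,0,0.113],[-0.046,0,0.113],[-0.071,0,0.169],[-0.071,0,0.169],[-0.071,0,0.169]],"angular":[[0.0005,-0.001,-0.0026],[0.0005,-0.001,-0.0026],[0.0005,-0.001,-0.0026],[0.0005,-0.001,-0.0026],[0.0005,-0.001,-0.0026]],"fingers":[1,1,1,1,1]}' >/dev/null
python3 - <<'E'
from h import *
show();step([.5387,-.137,.02],.05,38)
ims=[]
for n in("scene","wrist"):
    p,d=imaging.snapshot(n);ims.append(cv2.resize(p[90:290,180:500] if n=="scene" else p,(640,300 if n=="scene" else 300)))
    if n=="scene":
        X,c,uv=cloud(n,p,d)
        k=(X[:,0]>.42)&(X[:,0]<.64)&(X[:,1]>-.16)&(X[:,1]<0)&(X[:,2]>.165)&(X[:,2]<.187);print(cv2.minAreaRect(X[k][:,:2].astype(np.float32)))
cv2.imwrite('pics/a1.png',np.vstack(ims)[:,:,::-1])
E
```

```text
2.475 [ 0.5432 -0.1858  0.0255] yaw 0.0502 tilt 37.7 q [-41.1  50.6  76.6  26.6  81.7 -54.9] F [ 0.3 -0.9 -0.8] 0.09161073971485227
offset [ 0.0354 -0.0021  0.0342] angular [0.0014 0.0019 0.0012] deg 0.5
((0.5367466807365417, -0.0806502103805542), (0.15321573615074158, 0.09775712341070175), 3.130713939666748)
```

View pics/a1.png

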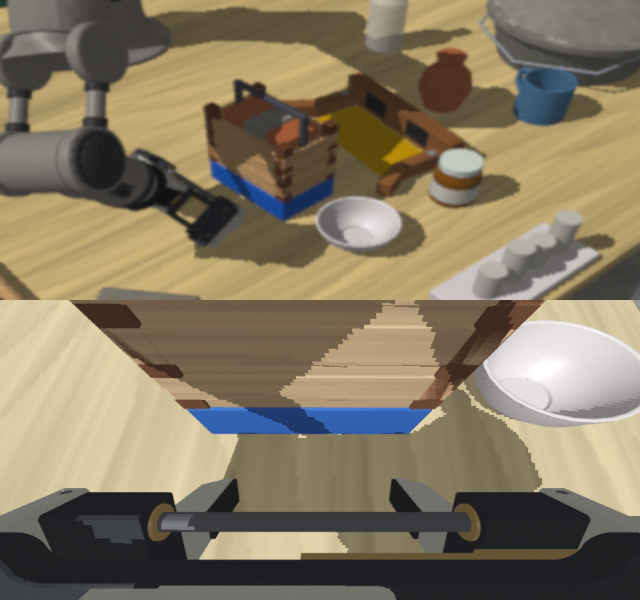

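The scene crop shows the fingers low in front of the blue band. In the wrist view the band (190–440, row 420) is centred on the gripper, and the bowl at the right is clear. Now the push, turning gradually towards the bay's yaw.

```bash
cat >> h.py <<'E'
def path(ss):
    A,B=np.array([.5388,-.1345,.022]),np.array([.5275,.0575,.022])
    for s in ss: print(s,end=' ');step(A+(B-A)*s,.05-.186*min(s,1),38)
E
python3 -c "
from h import *
path([-.15,-.05,.05,.1,.15])"
```

```text
-0.15 offset [ 0.016  -0.0019  0.0172] angular [ 0.0072  0.0024 -0.0056] deg 1.7
-0.05 offset [ 0.0312 -0.0021  0.0289] angular [ 0.0036  0.0023 -0.0009] deg 0.8
0.05 offset [ 0.0464 -0.0023  0.0406] angular [-0.      0.0023  0.0038] deg 0.8
0.1 offset [ 0.0541 -0.0023  0.0465] angular [-0.0018  0.0023  0.0061] deg 1.2
0.15 offset [ 0.0617 -0.0024  0.0524] angular [-0.0037  0.0023  0.0085] deg 1.7
```

```bash
python3 -m creep '{"offset":[[0.016,-0.002,0.0172],[0.0312,-0.002,0.029],[0.0388,-0.002,0.0345],[0.0464,-0.0023,0.0406],[0.0541,-0.0023,0.0465]],"angular":[[0.0015,0.002,0.0012],[0.0015,0.002,0.0012],[0.0015,0.002,0.0015],[0,0.0023,0.0038],[-0.0018,0.0023,0.0061]],"fingers":[1,1,1,1,1]}'
python3 - <<'E'
from h import *
show()
path([.15,.2,.25,.3,.35])
E
```

```text
time: 3.2
position: [0.538, -0.117, 0.0206]
tool_rot: [[-0.025, 1.0, -0.018], [0.79, 0.03, 0.613], [0.613, 0.001, -0.79]]
contact_force: [-0.1, -12.6, 5.0]
width: 0.0914
gripper_force: 6.2
3.2 [ 0.538  -0.117   0.0206] yaw 0.0305 tilt 37.8 q [-36.8  47.7  84.9  29.7  75.2 -53.6] F [ -0.1 -12.6   5. ] 0.09140054237835508
0.15 offset [ 0.0098 -0.0005  0.0058] angular [-0.0014  0.0011  0.0023] deg 0.5
0.2 offset [ 0.0174 -0.0008  0.0117] angular [-0.0032  0.0011  0.0046] deg 1.0
0.25 offset [ 0.025  -0.0011  0.0176] angular [-0.0051  0.0011  0.007 ] deg 1.6
0.3 offset [ 0.0326 -0.0014  0.0235] angular [-0.0069  0.0011  0.0093] deg 2.1
0.35 offset [ 0.0402 -0.0016  0.0294] angular [-0.0087  0.0011  0.0116] deg 2.6
```

```bash
python3 -m creep '{"offset":[[0.0098,-0.0005,0.0058],[0.0174,-0.0008,0.0117],[0.025,-0.0011,0.0176],[0.0326,-0.0014,0.0235],[0.0402,-0.0016,0.0294]],"angular":[[-0.0014,0.001,0.0023],[-0.0032,0.001,0.0046],[-0.0051,0.001,0.007],[-0.0069,0.001,0.0093],[-0.0087,0.001,0.0116]],"fingers":[1,1,1,1,1]}' >/dev/null
python3 - <<'E'
from h import *
show()
p,d=imaging.snapshot("scene")
X,c,uv=cloud("scene",p,d)
k=(X[:,0]>.42)&(X[:,0]<.64)&(X[:,1]>-.12)&(X[:,1]<.12)&(X[:,2]>.165)&(X[:,2]<.187);print(cv2.minAreaRect(X[k][:,:2].astype(np.float32)))
path([.4,.45,.5,.55,.6])
E
```

```text
3.825 [ 0.5341 -0.066   0.0212] yaw -0.0145 tilt 38.1 q [-33.6  45.4  91.1  33.4  70.2 -51.9] F [ 0.1 -8.  -3.4] 0.09158994883594322
((0.5364503860473633, -0.011489257216453552), (0.09668054431676865, 0.15357759594917297), 89.19120788574219)
0.4 offset [0.0057 0.0005 0.0037] angular [-0.0028 -0.0011  0.0019] deg 0.6
0.45 offset [ 0.0133 -0.0002  0.0096] angular [-0.0047 -0.0011  0.0043] deg 1.2
0.5 offset [ 0.0208 -0.0009  0.0155] angular [-0.0065 -0.0011  0.0066] deg 1.7
0.55 offset [ 0.0283 -0.0016  0.0215] angular [-0.0083 -0.001   0.0089] deg 2.2
0.6 offset [ 0.0359 -0.0023  0.0274] angular [-0.0101 -0.001   0.0112] deg 2.7
```

```bash
python3 -m creep '{"offset":[[0.0057,0.0005,0.0037],[0.0133,0,0.0096],[0.0208,-0.0009,0.0155],[0.0283,-0.0016,0.0215],[0.0359,-0.0023,0.0274]],"angular":[[-0.0028,-0.001,0.0019],[-0.0047,-0.001,0.0043],[-0.0065,-0.001,0.0066],[-0.0083,-0.001,0.0089],[-0.0101,-0.001,0.0112]],"fingers":[1,1,1,1,1]}' >/dev/null
python3 - <<'E'
from h import *
show()
path([.65,.7,.75,.8,.85])
E
```

```text
4.5 [ 0.5321 -0.0202  0.0218] yaw -0.0614 tilt 38.0 q [-30.3  43.3  96.3  37.2  65.2 -50.4] F [ 1.  -6.2 -5.2] 0.09181380120917236
0.65 offset [ 0.0084 -0.0013  0.0063] angular [-0.0019  0.0001  0.0024] deg 0.5
0.7 offset [ 0.0159 -0.0024  0.0121] angular [-0.0037  0.0001  0.0047] deg 1.1
0.75 offset [ 0.0234 -0.0036  0.018 ] angular [-0.0055  0.0001  0.007 ] deg 1.6
0.8 offset [ 0.031  -0.0047  0.0239] angular [-0.0074  0.0001  0.0094] deg 2.1
0.85 offset [ 0.0385 -0.0059  0.0298] angular [-0.0092  0.0001  0.0117] deg 2.7
```

```bash
python3 -m creep '{"offset":[[0.0084,-0.0013,0.0063],[0.0159,-0.0024,0.0121],[0.0234,-0.0036,0.018],[0.031,-0.0047,0.0239],[0.0385,-0.0059,0.0298]],"angular":[[-0.0019,0,0.0024],[-0.0037,0,0.0047],[-0.0055,0,0.007],[-0.0074,0,0.0094],[-0.0092,0,0.0117]],"fingers":[1,1,1,1,1]}' >/dev/null
python3 - <<'E'
from h import *
show()
p,d=imaging.snapshot("scene");cv2.imwrite('pics/b1.png',p[90:290,220:480,::-1])
X,c,uv=cloud("scene",p,d)
k=(X[:,0]>.42)&(X[:,0]<.64)&(X[:,1]>-.08)&(X[:,1]<.19)&(X[:,2]>.165)&(X[:,2]<.187);print(cv2.minAreaRect(X[k][:,:2].astype(np.float32)))
path([.9,.95,1.0,1.03,1.06])
E
```

```text
5.125 [0.5292 0.0289 0.0222] yaw -0.1082 tilt 38.0 q [-26.3  41.4 101.1  41.8  60.2 -48.8] F [-0.1 -5.6 -4. ] 0.09181065653368148
((0.5322969555854797, 0.02773556113243103), (0.21005161106586456, 0.15220266580581665), 83.78152465820312)
0.9 offset [ 0.006  -0.0009  0.0052] angular [-0.0021 -0.0005  0.0022] deg 0.6
0.95 offset [ 0.0135 -0.0025  0.0111] angular [-0.0039 -0.0005  0.0045] deg 1.1
1.0 offset [ 0.0209 -0.0041  0.0169] angular [-0.0058 -0.0005  0.0068] deg 1.6
1.03 offset [ 0.0254 -0.0051  0.0204] angular [-0.0058 -0.0005  0.0068] deg 1.6
1.06 offset [ 0.0299 -0.006   0.024 ] angular [-0.0058 -0.0005  0.0068] deg 1.6
```

View pics/b1.png

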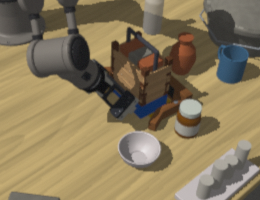

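The crop shows the crate upright, entering the bay between the rails, with the hand behind it. Now I'll close in gently on the stop.

```bash
python3 -m creep '{"offset":[[0.006,-0.0009,0.0052],[0.01,-0.0017,0.0082],[0.0135,-0.0025,0.0111],[0.0172,-0.0033,0.014],[0.0195,-0.0038,0.0158]],"angular":[[-0.0021,0,0.0022],[-0.003,0,0.0033],[-0.0039,0,0.0045],[-0.0048,0,0.0057],[-0.0058,0,0.0068]],"fingers":[1,1,1,1,1]}' >/dev/null
python3 - <<'E'
from h import *
show()
f=[imaging.snapshot(n) for n in("side",)][0]
X,c,uv=cloud("side",*f);X=X[(X[:,2]>.165)&(X[:,2]<.187)];y=np.array([np.sin(.136),np.cos(.136)]);x=np.array([y[1],-y[0]])
o=np.array([.535,.1125]);l=np.c_[(X[:,:2]-o)@x,(X[:,:2]-o)@y];l=l[(abs(l[:,0])<.085)&(l[:,1]>0)&(l[:,1]<.08)]
print('front edge y by x',[(round(a,2),np.percentile(l[abs(l[:,0]-a)<.015][:,1],97).round(4)) for a in(-.05,0,.05)],l[:,0].min(),l[:,0].max())
path([1.0,1.03,1.06])
E
```

```text
5.8 [0.5286 0.0539 0.0223] yaw -0.1364 tilt 38.0 q [-24.1  40.6 103.4  44.6  57.5 -48.2] F [-0.3 -8.6 -2. ] 0.09180055596218595
front edge y by x [(-0.05, np.float64(0.0459)), (0, np.float64(0.0305)), (0.05, np.float64(0.0458))] -0.07334663810712169 0.07671865187151178
1.0 offset [ 0.0022 -0.0013  0.0022] angular [ 0.0005 -0.0003  0.0002] deg 0.1
1.03 offset [ 0.0066 -0.0024  0.0056] angular [ 0.0005 -0.0003  0.0002] deg 0.1
1.06 offset [ 0.0111 -0.0036  0.0091] angular [ 0.0005 -0.0003  0.0002] deg 0.1
```

```bash
python3 -m creep '{"offset":[[0.0008,0,0.0006],[0.0016,0,0.0012],[0.0024,0,0.0018],[0.0031,0,0.0025],[0.0031,0,0.0025]],"angular":[[0,0,0],[0,0,0],[0,0,0],[0,0,0],[0,0,0]],"fingers":[1,1,1,1,1]}' >/dev/null; python3 -c "
from h import *
show()"
```

```text
6.475 [0.5289 0.0577 0.0223] yaw -0.1361 tilt 38.0 q [-23.7  40.6 103.5  44.8  57.3 -48. ] F [-1.  -8.9 -0.6] 0.09158217737443988
```

```bash
python3 -m creep '{"offset":[[0.0008,0,0.0006],[0.0016,0,0.0012],[0.002,0,0.0015],[0.0024,0,0.0018],[0.0024,0,0.0018]],"angular":[[0,0,0],[0,0,0],[0,0,0],[0,0,0],[0,0,0]],"fingers":[1,1,1,1,1]}' >/dev/null; python3 -c "
from h import *
show()"
```

```text
7.1 [0.5293 0.0584 0.0221] yaw -0.1362 tilt 37.8 q [-23.5  40.5 103.5  44.8  57.1 -47.9] F [ -6.3 -22.6   3.8] 0.09231446939492433
```

Contact force rose to 23 N, so the crate is against the stop. I'll back off straight, then rise.

```bash
python3 -m creep '{"offset":[[-0.012,0,-0.009],[-0.04,0,-0.031],[-0.071,0,-0.055],[-0.071,0,-0.055],[-0.03,0,-0.11]],"angular":[[0,0,0],[0,0,0],[0,0,0],[0,0,0],[0,0,0]],"fingers":[1,1,1,1,1]}' >/dev/null;  python3 -m creep '{"offset":[[-0.08,0,-0.06],[-0.12,0,-0.09],[-0.15,0,-0.11],[-0.15,0,-0.11],[-0.15,0,-0.11]],"angular":[[0,0,0],[0,0,0],[0,0,0],[0,0,0],[0,0,0]],"fingers":[1,1,1,1,1]}' >/dev/null
python3 - <<'E'
from h import *
show()
y=np.array([np.sin(.136),np.cos(.136)]);x=np.array([y[1],-y[0]]);o=np.array([.535,.1125])
ims=[]
for n in("scene","side"):
    p,d=imaging.snapshot(n);ims.append(cv2.resize(p[90:290,220:480],(520,300)))
    X,c,uv=cloud(n,p,d)
    k=(X[:,0]>.42)&(X[:,0]<.64)&(X[:,1]>.03)&(X[:,1]<.19)&(X[:,2]>.165)&(X[:,2]<.187);r=cv2.minAreaRect(X[k][:,:2].astype(np.float32))
    S=X[(X[:,0]>.40)&(X[:,0]<.69)&(X[:,1]>.12)&(X[:,1]<.22)&(X[:,2]>.05)&(X[:,2]<.066)]
    print(n,r,'dock xy',(np.array(r[0])-o)@x,(np.array(r[0])-o)@y)
cv2.imwrite('pics/c1.png',np.vstack(ims)[:,:,::-1])
E
```

```text
8.35 [ 0.4908 -0.2109  0.0776] yaw -0.1348 tilt 38.3 q [-48.3  42.4  85.4  28.4  80.7 -52.4] F [-0.4 -1.4  0.3] 0.0916728506651308
scene ((0.5369483232498169, 0.11183445900678635), (0.09827513992786407, 0.1548866331577301), 82.19158935546875) dock xy 0.002020567720997216 -0.00039523965424648455
side ((0.53688645362854, 0.11472859978675842), (0.0982387363910675, 0.15100516378879547), 82.30948638916016) dock xy 0.0015668784682289294 0.0024637889860887035
```

View pics/c1.png

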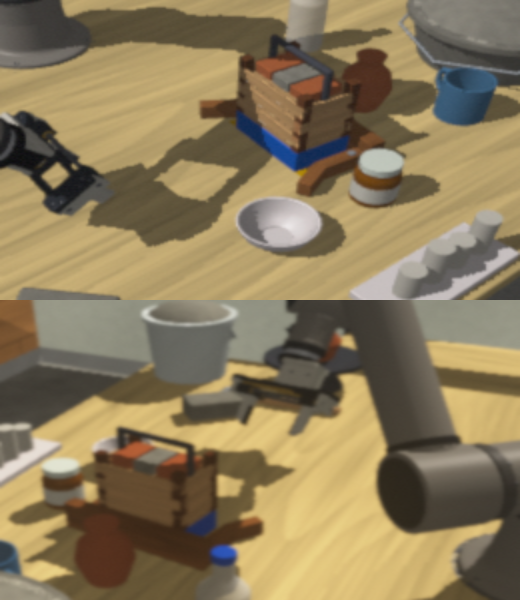

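The crate stands in the bay, flush with the stop. Its fitted yaw is -7.75° against about -7.8° for the bay, and the offsets are about 2 mm. The hand is clear and the bystanders are untouched.

```bash
python3 -c "
from bench import bot
print(bot.hand_in())"
```

```text
the job is handed in; nothing more can be done
None
```

The crate was pushed upright into the bay and stands against the back stop, square to it by my camera fit and about 2 mm off centre. The hand is clear and the job is handed in, but the hand-in call returned no verdict.

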